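Dock the fuel drum on the loading ramp

ROBOT

A 6-joint arm with a two-finger parallel gripper is mounted at the origin on the work surface. World frame = base frame: x ahead of the robot, y to its left, z up, the work surface at z = 0. Lengths are in mm, angles in degrees, forces in N, time in s.
With the tool pointing down it reaches from about 350 to 850 mm from the base axis. Payload 8.1 kg.
Tool frame: the origin (TCP) lies between the finger pads; the fingertips stand 22 mm ahead of it and the grasp point (between the pads) lies 3 mm ahead of it (r.nose_length is the z of the fingertips in the tool frame, in mm); z points along the fingers, x is the direction in which the jaws open and shut, and the axes are right-handed (so a half turn about z gives the same grasp; the last joint's range is limited). The gripper opens to 85 mm and grips with 20 to 120 N. Pads are 22 mm wide; open, the fingers measure 114 mm over their backs; the gripper's body (76 mm by 85 mm) begins 54 mm behind the grasp point. The pads swing forward as they close: fully open they stand 13 mm farther back than shut.
Start: joints at [-68.778, 7.471, 85.268, -0, 87.261, -4.893], TCP at [264.128, -538.741, 253.292] pointing down, gripper open.
Joint ranges: [-169.43, 169.43], [-51.17, 129.36], [1.28, 143.12], [-76.62, 256.62], [0, 156.53], [-152.29, 152.29]. Speed limits (degrees/s): [136.94, 136.94, 159.86, 180, 180, 180].

INTERFACE

Orientations are given as [roll, pitch, yaw] about the fixed x, y, z axes, in that order (R = Rz(yaw) Ry(pitch) Rx(roll)).
In Python, from bench import r gives the robot as it stands.
- The arm moves only by the shell command python3 -m jog 'ROWS' [FORCE]. ROWS is JSON, a list of rows, each a list of 5 numbers: the shift along the tool's x, y, z in m, then the turn about the tool's z in degrees, then the opening in per cent of the stroke, from 0 (shut) to 100 (fully open). A call has 1 to 8 rows; each row is the pose to reach, as a shift and turn from the pose measured when the call began, along the tool's axes at that moment; what a row does not reach only later rows make up. A row lasts 1/10 s, in which the tool goes at most 50 mm and 8.59 degrees, less where a joint would pass 70% of its speed; a pose out of reach is approached as far as the arm can. A call with a gripper value outside its range is refused whole. The fingers move at their own pace and stop on an object; FORCE is the grip in N (left out, the last holds). Time passes only in rows, so rows that repeat a pose let the fingers close. It gives the time, the measured TCP pose, the force and the opening at its end, in the units of the state.
- r.sense(): the state, without advancing time (a new reading comes with each control period).
- r.snapshot(name): name is "scene" or "top" or "wrist"; returns a dict with "image" (480x640x3 uint8, red, green, blue), "K" (3x3 intrinsics, pixels), "T" (4x4, takes a point from camera to world coordinates); the wrist camera has in their place "tool_from_camera" (4x4, takes a point from camera to tool coordinates, whose origin is the TCP and whose axes are the tool frame's). Camera axes: x right, y down, z forward; pixel columns grow to the right and rows downward; lengths in mm; the calibration is good to about 2 mm. The wrist camera is an equidistant fisheye: a pixel r from the principal point sees the ray r / f radians off the axis. A picture is of the moment at which its call begins: read the wrist's pose just before it. There is no depth.
- r.hand_in(): hands the job in, once; it reports no verdict.
Trained networks look in a picture, given as the dict that the camera call returned (one of the last four; its "shot" number tells which), for a name from the list of things; names that differ only in an ending like _2 or _b are one class to them, and where a whole thing is asked for, a point or a joint stands for the part that bears it (a point fixed in the world has none). Each returns a list of dicts, best first, with "conf" (0 to 1); they miss things now and then, are a little off and sometimes report something else, mostly with a low value. They report only what shows in the picture. A call takes as long as a camera call. They do not tell look-alikes from the thing itself.
- r.search_frame(picture, label): "bbox" ([left, top, right, bottom] in pixels, round what is visible of it).
- r.pinpoint(picture, label): "uv" ([column, row] in pixels: a listed point, or the origin of a listed thing).
The state is a dict: "time": time; "joint_pos": joint angles; "qd": joint speeds; "joint_efforts": joint torques, N m; "tool_pos": TCP position; "tcp_rot": TCP orientation; "ft_force": force on the tool from outside, world axes, zero at the start; "wrist_torque": the same for the moment, N m; "finger_gap": finger opening in mm.
Only numpy, scipy, OpenCV 4.12 (cv2) and the standard library are available. Lean on these libraries where they do the work, as an engineer would, in place of code of your own. Each camera call takes 0.05 s, during which the arm holds its last target. There are 200 camera calls.

TASK

Set up the scenery: with a fingertip, gently roll the fuel drum lying at the foot of the loading ramp up the sloped gutter and over the little ridge, so that it stays by itself in the pocket at the end stop and does not roll back. Then push the sliding gate by its tab fully across the gutter behind the drum. Only push: do not grip or lift the drum or the gate, and leave the other pieces on the table where they are.

Things in the scene. Friction and masses are not known exactly. Their poses are not given: they have to be found in the camera images.
- drum: the fuel drum to roll: smooth (slippery, friction about 0.3), freely rolling steel cylinder 44 mm in diameter, 56 mm long, about 80 g, lying across the gutter at its low end. Origin at its centre; its y axis is the cylinder's axis (x and z turn as it rolls). An identical drum stands upright beside the ramp and is not to be used.
- gutter: sloped gutter of the fixed grey ramp (plywood base 8 mm thick). x runs up the 8 degree slope along its middle, y across to the left looking uphill, z square to the floor. Origin on the floor's top, 20 mm above the table, under the drum's starting centre. Floor x = -24 to 187 mm, 62 mm wide; side walls 14 mm high, 6 mm thick; a lip 5 mm high at x = -20 to -14 mm holds the drum at the low end.
- ridge (a point): middle of the crest of the rounded ridge across the gutter, 2 mm high, at gutter x = 140 mm. Anywhere below the ridge the drum rolls back; once its centre is past the ridge it drops into the pocket by itself and rests with its centre between gutter x = 151 and 157 mm, 22 mm over the floor.
- stop (a point): middle of the foot of the end stop's face, on the gutter floor at gutter x = 179 mm; the stop is 30 mm high.
- gate (a joint): travel of the sliding gate in m: 0 open, 0.046 shut (rigid end); starts between 0 and 0.010, slides along gutter +y, stays where left (about 1 N to move). A steel bar 6 mm thick, 16 mm high at gutter x = 124 mm, through a slot in the -y wall; its tip is at gutter y = -40 mm + joint value. It runs over an apron (gutter x 102 to 146, y to -115 mm, top z = 0) between guides 9 mm high.
- gate_tab (a point): centre of the outer face (looking to gutter -y) of the gate's tab, the face to push on; it moves with the gate and lies at gutter x = 124 mm, y = -103 mm + joint value, z = 26.5 mm. The tab is a dark block 24 mm along gutter x, 12 mm along y, 24 mm high (z = 12.5 to 36.5 mm).
- walker_a: bystander: small grey two-legged machine figure, 43 mm tall, on a round base 28 mm across, standing on the ramp's plywood base beside the gutter, below the gate; origin at the underside's centre
- walker_b: bystander: the same figure again, on the table on the other side of the gutter; origin at the underside's centre
- spare_drum: bystander: upright drum 44 mm in diameter, 56 mm tall, on the table near the ramp's low end on the gate's side; origin at the underside's centre
- crate: bystander: small wooden crate 34 x 26 x 20 mm on the table near the ramp's low end; origin at the underside's centre
- drink_can: bystander: red drinks can 66 mm in diameter, 115 mm tall, to the robot's left; origin at the underside's centre
- dice_cup: bystander: black cup 76 mm across, 85 mm tall, to the robot's right; origin at the underside's centre
- die: bystander: green 16 mm die to the robot's right; origin at the underside's centre
There are look-alikes about, which are no part of the job. What is shaped like the drum but turquoise or yellow is not meant.

How it is judged:
By the outcome, as a careful person would: the job done as asked, in the order asked, and still so for the second after the job is handed in, with the robot touching nothing.
It also fails if it takes over 48 s, if anything falls off the work surface, if the arm or the gripper's body presses on something with over 40 N, if the wrist force passes 120 N, or if a joint passes its speed limit or range.

## Working session

There is one attempt and no reset: what is moved stays moved. The work goes in short steps, Python scripts to look and compute and a shell command to move; the robot and the scene stay as the last step left them, time stands still between calls to the robot, and variables do not carry over. Pictures are saved under pics/ and viewed, about 8 in all and at most 12, crops included, and the job is handed in when it is done.

```bash
ls; mkdir -p pics; python3 - <<'E'
from bench import r
import cv2
s=r.sense();print(s['time'],s['tool_pos'],s['tcp_rot'],s['finger_gap'])
for n in ['scene','top']:
    p=r.snapshot(n);cv2.imwrite(f'pics/{n}0.png',p['image'][:,:,::-1])
    print(n,p['K'].tolist(),p['T'].round(4).tolist())
    for l in ['drum','gutter','ridge','stop','gate','gate_tab','walker_a','spare_drum','crate']:
        print(l,[(d['conf'],d['uv']) for d in r.pinpoint(p,l)][:4], [(d['bbox']) for d in r.search_frame(p,l)][:3] if l in('drum','gate','gutter') else '')
E
```

```text
pics
0.0 [ 263.93274289 -538.24514703  252.22809355] [-1.79991150e+02  1.08115371e-01 -6.38841161e+01] 85.51592449181928
scene [[511.0386193429444, 0.0, 326.2504051420342], [0.0, 511.0386193429444, 230.7330476427556], [0.0, 0.0, 1.0]] [[0.7132, 0.4378, -0.5475, 1135.4181], [0.7009, -0.4534, 0.5506, -603.9831], [-0.0072, -0.7764, -0.6302, 735.9773], [0.0, 0.0, 0.0, 1.0]]
drum [(0.92, [275.8, 258.4]), (0.75, [347.2, 318.4]), (0.7, [254.1, 221.9]), (0.6, [332.5, 240.7])] [[291.7, 277.3, 324.9, 303.5], [319.7, 225.1, 353.8, 256.4], [260.6, 244.4, 296.4, 278.8]]
gutter [(0.77, [334.2, 249.8])] [[316.0, 183.7, 409.1, 265.1], [317.2, 228.3, 351.2, 255.9], [372.5, 210.2, 399.8, 221.9]]
ridge [(0.77, [362.7, 210.6])] 
stop [(0.74, [369.0, 195.1]), (0.27, [336.1, 247.9])] Traceback (most recent call last):
  File "<stdin>", line 8, in <module>
ValueError: it knows: crate, dice_cup, die, drink_can, drum, gate_tab, gutter, ridge, spare_drum, stop, walker
```

```bash
cat > h.py <<'E'
import numpy as np
def ray(p,uv):
    d=np.linalg.inv(p['K'])@np.array([uv[0],uv[1],1.]);T=p['T'];return T[:3,3],T[:3,:3]@d
def onz(p,uv,z):
    o,d=ray(p,uv);return o+d*(z-o[2])/d[2]
def tri(ps):
    A=np.zeros((3,3));b=np.zeros(3)
    for p,uv in ps:
        o,d=ray(p,uv);d=d/np.linalg.norm(d);M=np.eye(3)-np.outer(d,d);A+=M;b+=M@o
    x=np.linalg.solve(A,b)
    res=[np.linalg.norm(np.cross(x-ray(p,u)[0],ray(p,u)[1]/np.linalg.norm(ray(p,u)[1]))) for p,u in ps]
    return x,res
E
python3 - <<'E'
from bench import r
import cv2,numpy as np
P={n:r.snapshot(n) for n in['scene','top']}
cv2.imwrite('pics/both.png',np.hstack([cv2.resize(P[n]['image'][:,:,::-1],(0,0),fx=1,fy=1)[100:400,120:520] for n in P]))
print(P['top']['K'].tolist(),P['top']['T'].round(4).tolist())
for n,p in P.items():
    for l in ['drum','gutter','ridge','stop','gate_tab','walker','spare_drum','crate']:
        print(n,l,[(d['conf'],d['uv']) for d in r.pinpoint(p,l)][:5])
print(r.search_frame(P['top'],'drum'))
E
```

```text
[[482.25260908821826, 0.0, 318.90834268562094], [0.0, 482.25260908821826, 242.23104127504604], [0.0, 0.0, 1.0]] [[-0.0184, -0.9917, 0.1276, 382.2537], [-0.9997, 0.0206, 0.0159, -35.6039], [-0.0184, -0.1273, -0.9917, 1369.4413], [0.0, 0.0, 0.0, 1.0]]
scene drum [(0.91, [255.1, 219.1]), (0.8, [332.5, 239.8]), (0.73, [304.8, 290.2]), (0.72, [278.9, 259.0]), (0.64, [347.2, 315.3])]
scene gutter []
scene ridge [(0.64, [319.2, 213.1]), (0.57, [363.9, 208.4])]
scene stop [(0.97, [368.4, 195.8])]
scene gate_tab [(0.46, [396.8, 214.7])]
scene walker [(0.72, [318.0, 216.6]), (0.66, [380.1, 250.9])]
scene spare_drum [(0.73, [404.0, 273.7])]
scene crate [(0.8, [292.3, 236.0]), (0.59, [183.6, 380.2])]
top drum [(0.8, [317.9, 234.9]), (0.77, [338.8, 310.0]), (0.65, [359.1, 254.7]), (0.63, [363.6, 184.2]), (0.61, [359.6, 214.6])]
top gutter [(0.75, [314.3, 236.8])]
top ridge [(0.63, [269.3, 254.5])]
top stop [(0.68, [257.7, 257.1])]
top gate_tab [(0.46, [263.3, 212.5])]
top walker [(0.44, [289.3, 283.6])]
top spare_drum [(0.35, [290.0, 215.5])]
top crate [(0.47, [324.0, 269.6])]
[{'bbox': [354.6, 177.6, 367.9, 192.2], 'conf': 0.84}, {'bbox': [351.5, 208.3, 373.8, 230.2], 'conf': 0.83}, {'bbox': [352.6, 244.2, 364.9, 267.8], 'conf': 0.78}, {'bbox': [330.5, 297.8, 345.0, 317.9], 'conf': 0.71}, {'bbox': [138.7, 213.5, 173.2, 242.5], 'conf': 0.57}, {'bbox': [308.7, 225.5, 331.7, 251.6], 'conf': 0.53}, {'bbox': [287.5, 281.2, 296.4, 290.8], 'conf': 0.37}]
```

View pics/both.png

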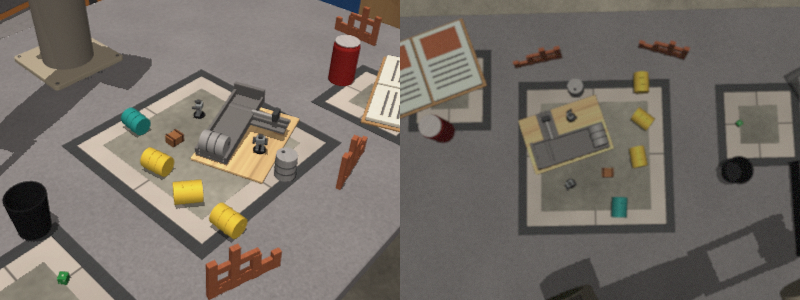

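The only grey drum lying down is in the gutter, at scene (332,240) and top (318,235). Other things it could be mistaken for:
- **Spare drum:** grey and upright, at scene (406,264).
- **Yellow drums:** scene (277,260), (307,292) and (347,318).
- **Turquoise drum:** scene (255,220).

By the description, the drum in the gutter is the one to roll.

```bash
python3 - <<'E'
from bench import r
import cv2,numpy as np
from h import *
P={n:r.snapshot(n) for n in['scene','top']}
acc={}
U={'drum':((332.5,240.2),(317.9,235.2)),'stop':((368.7,195.4),(257.7,257.1)),'ridge':((363.5,209.),(269.3,254.5)),'tab':((396.8,214.7),(263.3,212.5))}
X={}
for k,(a,b) in U.items():
    x,res=tri([(P['scene'],a),(P['top'],b)]);X[k]=x;print(k,x.round(1),np.round(res,1))
for a,b in(('drum','stop'),('drum','ridge')):
    d=X[b]-X[a];print(a,b,d.round(1),np.linalg.norm(d[:2]),np.degrees(np.arctan2(d[1],d[0])))
a=P['scene']['image'][170:290,290:430,::-1];b=P['top']['image'][160:280,230:370,::-1]
cv2.imwrite('pics/crop1.png',np.hstack([cv2.resize(i,(400*7//6,400),interpolation=cv2.INTER_CUBIC)[:,:400] if 0 else cv2.resize(i,(400,343),interpolation=cv2.INTER_CUBIC) for i in(a,b)]))
E
```

```text
drum [570.4 -13.9  47.7] [2.5 2.5]
stop [516.1 156.9  48.1] [2.4 2.4]
ridge [525.4 127.8  28.8] [3.3 3.3]
tab [629.9 131.3  67.9] [7.4 7.4]
drum stop [-54.2 170.8   0.3] 179.20524903449078 107.60864741344774
drum ridge [-45.  141.7 -19. ] 148.67934432615 107.61658645680427
```

View pics/crop1.png

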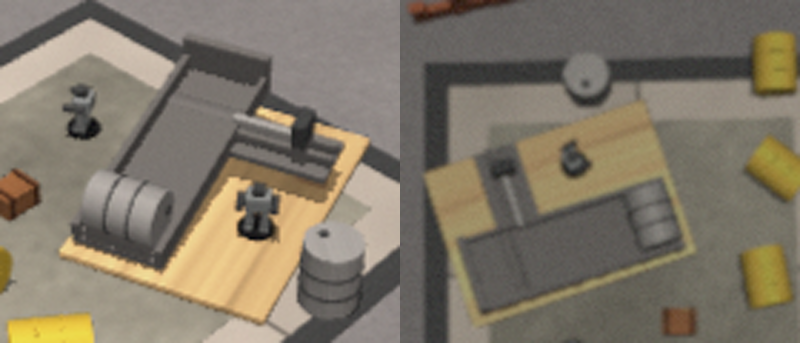

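```bash
python3 -m jog '[[-0.38,-0.516,0,-81.5,0],[-0.38,-0.516,0,-81.5,0],[-0.38,-0.516,0,-81.5,0],[-0.38,-0.516,0,-81.5,0],[-0.38,-0.516,0,-81.5,0],[-0.38,-0.516,0,-81.5,0],[-0.38,-0.516,0,-81.5,0],[-0.38,-0.516,0,-81.5,0]]' 20
cat >> h.py <<'E'
from scipy.spatial.transform import Rotation as Ro
def toolT(s):
    T=np.eye(4);T[:3,:3]=Ro.from_euler('xyz',s['tcp_rot'],degrees=True).as_matrix();T[:3,3]=s['tool_pos'];return T
def go(s,p,yaw):
    "shift in tool axes (m) and turn to reach TCP p, yaw"
    T=toolT(s);d=T[:3,:3].T@(np.array(p)-T[:3,3])/1000
    return d.round(4), round(-((yaw-s['tcp_rot'][2]+180)%360-180),2)
E
python3 -c "
from bench import r
from h import *
print(go(r.sense(),(560,30,250),17.6))"
```

```text
time: 2.2
tool_pos: [449.5, -182.1, 253.7]
tcp_rot: [180.0, -0.0, 5.2]
ft_force: [0.7, -0.2, -0.3]
finger_gap: -0.3
(array([ 0.1293, -0.2012,  0.0037]), np.float64(-12.39))
```

```bash
python3 -m jog '[[0.129,-0.201,0,-12.4,0],[0.129,-0.201,0,-12.4,0],[0.129,-0.201,0,-12.4,0],[0.129,-0.201,0,-12.4,0],[0.129,-0.201,0,-12.4,0],[0.129,-0.201,0,-12.4,0]]'
python3 - <<'E'
from bench import r
import cv2,pickle
from h import *
s=r.sense();p=r.snapshot('wrist');pickle.dump((s,p),open('w1.pkl','wb'))
print({k:(v.tolist() if hasattr(v,'tolist') else v) for k,v in p.items() if k!='image'})
cv2.imwrite('pics/w1.png',cv2.resize(p['image'][:,:,::-1],(800,600)))
for l in ['drum','gutter','ridge','stop','gate_tab','walker','spare_drum']:
    print(l,[(d['conf'],d['uv']) for d in r.pinpoint(p,l)][:4])
E
```

```text
time: 2.8
tool_pos: [561.0, 34.4, 253.4]
tcp_rot: [-180.0, -0.1, 17.9]
ft_force: [-0.7, -1.0, 0.8]
finger_gap: -0.5
{'K': [[371.64829954431775, 0.0, 322.7496525093172], [0.0, 371.64829954431775, 237.53063942252535], [0.0, 0.0, 1.0]], 'tool_from_camera': [[0.9999999145699782, -0.0004037700781206366, -8.848592138789865e-05, 0.459480625401687], [0.00041098186148628377, 0.9483246508012055, 0.31730141470954487, -81.66232608124088], [-4.4203436504011915e-05, -0.3173014239685872, 0.9483247357279896, -120.98937854030478], [0.0, 0.0, 0.0, 1.0]], 'shot': 6}
drum [(0.95, [234.9, 318.7]), (0.8, [133.2, 239.9]), (0.62, [317.1, 254.4])]
gutter [(0.71, [316.3, 245.2])]
ridge [(0.98, [316.4, 106.4])]
stop [(0.7, [316.4, 57.9])]
gate_tab [(0.81, [432.3, 126.8])]
walker [(0.69, [399.5, 187.7]), (0.63, [221.9, 129.2])]
spare_drum [(0.67, [456.9, 228.3])]
```

View pics/w1.png

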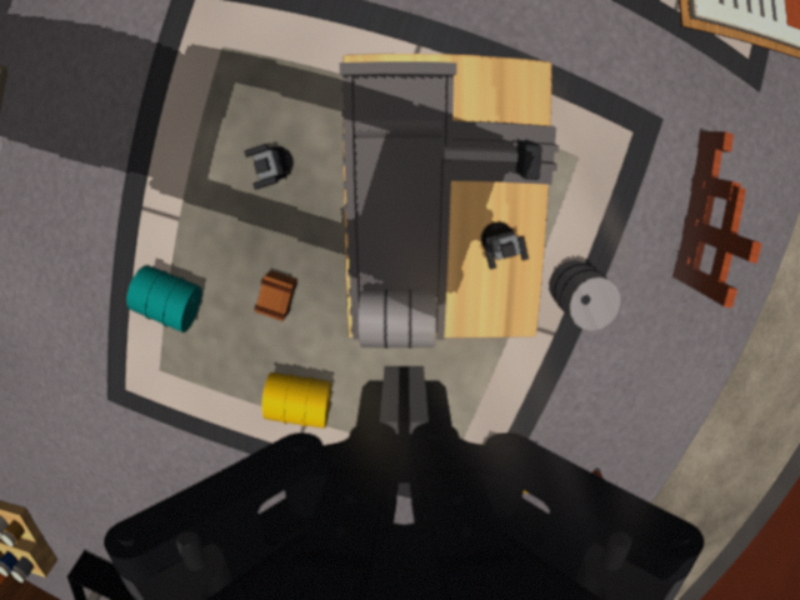

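The view shows the grey drum at (397,318), the ridge at (400,133), the tab at (535,158), walker_a at (505,243) and the spare drum at (590,300). Next I fit the gutter's pose to these points from all three cameras.

```bash
cat >> h.py <<'E'
def wray(s,p,uv):
    K=p['K'];d=(np.array(uv)-K[:2,2])/K[0,0];r=np.linalg.norm(d);c=np.array([*(d/r*np.sin(r)),np.cos(r)])
    T=toolT(s)@p['tool_from_camera'];return T[:3,3],T[:3,:3]@c
def G(x,y,yaw):
    T=np.eye(4);T[:3,:3]=Ro.from_euler('ZY',[yaw,-8],degrees=True).as_matrix();T[:3,3]=[x,y,20];return T
def gp(g,*p): 
    T=G(*g);return T[:3,:3]@np.array(p)+T[:3,3]
E
python3 - <<'E'
import pickle
from h import *
from bench import r
from scipy.optimize import least_squares
s,p=pickle.load(open('w1.pkl','rb'))
P={n:r.snapshot(n) for n in['scene','top']}
obs=[]
W=dict(drum=(317.1,254.4),ridge=(316.4,106.4),stop=(316.4,57.9),tab=(432.3,126.8))
U={'drum':((332.5,240.2),(317.9,235.2)),'stop':((368.7,195.4),(257.7,257.1)),'ridge':((363.5,209.),(269.3,254.5)),'tab':((396.8,214.7),(263.3,212.5))}
loc=lambda k,q:dict(drum=(0,0,22),ridge=(140,0,2),stop=(179,0,0),tab=(124,-103+q,26.5))[k]
wo=[(k,*wray(s,p,u)) for k,u in W.items()]
fo=[(k,*ray(P[n],u[i])) for k,u in U.items() for i,n in enumerate(P)]
def res(v,o):
    out=[]
    for k,c,d in o:
        d=d/np.linalg.norm(d);out.append(np.cross(gp(v[:3],*loc(k,v[3]))-c,d))
    return np.concatenate(out)
for name,o in(('wrist',wo),('fixed',fo),('all',wo+fo)):
    f=least_squares(res,[570,-14,107.6,5],args=(o,),loss='huber',f_scale=2)
    print(name,f.x.round(2),[(k,round(float(np.linalg.norm(e)),1)) for (k,*_),e in zip(o,f.fun.reshape(-1,3))])
    g=f.x
E
```

```text
wrist [570.31  -8.31 108.11   4.61] [('drum', 0.5), ('ridge', 3.0), ('stop', 1.4), ('tab', 0.8)]
fixed [567.01  -9.43 106.92   6.8 ] [('drum', 3.0), ('drum', 5.0), ('stop', 1.6), ('stop', 4.5), ('ridge', 8.6), ('ridge', 5.1), ('tab', 3.5), ('tab', 12.4)]
all [569.97  -8.69 107.97   5.05] [('drum', 0.3), ('ridge', 2.8), ('stop', 1.7), ('tab', 1.4), ('drum', 5.6), ('drum', 2.0), ('stop', 1.8), ('stop', 4.3), ('ridge', 8.2), ('ridge', 5.6), ('tab', 6.5), ('tab', 9.8)]
```

```bash
python3 - <<'E'
from h import *
from bench import r
g=(570.1,-8.5,108);s=r.sense();print(s['tool_pos'],s['tcp_rot'])
for x in(-58,-40):
    p=gp(g,x,0,14)+[0,0,22];print(x,p.round(1),go(s,p,18))
E
```

```text
[559.60823275  28.89812904 253.83134473] [ 1.79950256e+02 -5.37377775e-02  1.75322408e+01]
-58 [588.5 -65.   47.8] (array([-0.001 ,  0.098 ,  0.2061]), np.float64(-0.47))
-40 [582.9 -48.   50.3] (array([-0.0011,  0.0802,  0.2036]), np.float64(-0.47))
```

```bash
python3 -m jog '[[0,0.05,0,0,0],[-0.001,0.098,0,-0.5,0],[-0.001,0.098,0.05,-0.5,0],[-0.001,0.098,0.1,-0.5,0],[-0.001,0.098,0.15,-0.5,0],[-0.001,0.098,0.19,-0.5,0],[-0.001,0.098,0.206,-0.5,0],[-0.001,0.098,0.206,-0.5,0]]'
python3 - <<'E'
from bench import r
import cv2,pickle
from h import *
s=r.sense();p=r.snapshot('wrist')
print(s['tool_pos'],s['tcp_rot'],s['ft_force'])
g=(570.1,-8.5,108);tip=toolT(s)@[0,0,22,1];print('tip in gutter',(np.linalg.inv(G(*g))@tip).round(1))
cv2.imwrite('pics/w2.png',p['image'][:,:,::-1])
print([(d['conf'],d['uv']) for d in r.pinpoint(p,'drum')][:3])
E
```

```text
time: 4.1
tool_pos: [586.2, -64.8, 45.3]
tcp_rot: [-179.9, 0.2, 18.0]
ft_force: [1.2, 0.6, 0.4]
finger_gap: 0.1
[586.24112617 -64.80786563  45.33690729] [-179.90061377    0.20997356   18.00468663] [1.20704519 0.56988789 0.3789309 ]
tip in gutter [-57.5   2.1  11.4   1. ]
[(0.63, [326.3, 198.2]), (0.62, [150.1, 354.8]), (0.48, [117.4, 164.7])]
```

View pics/w2.png

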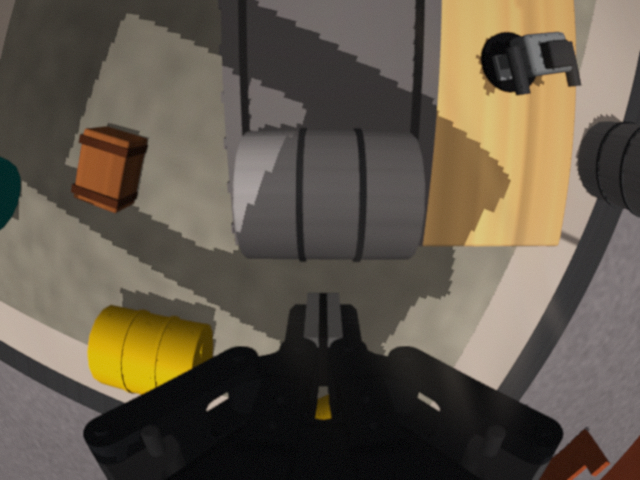

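The drum is right ahead, at (330,195), and about 2 mm to the tool's +x side of the fingers at (323,300). I'll shift by that, raise the tool 3 mm and start pushing gently.

```bash
python3 -m jog '[[0.002,-0.008,-0.004,0,0],[0.002,-0.015,-0.005,0,0],[0.002,-0.020,-0.006,0,0],[0.002,-0.025,-0.0065,0,0],[0.002,-0.030,-0.007,0,0],[0.002,-0.035,-0.008,0,0],[0.002,-0.040,-0.0085,0,0],[0.002,-0.045,-0.009,0,0]]'
cat > chk.py <<'E'
from bench import r
import cv2,sys
from h import *
s=r.sense();p=r.snapshot('wrist')
g=(570.1,-8.5,108);tip=toolT(s)@[0,0,22,1];print('tip in gutter',(np.linalg.inv(G(*g))@tip).round(1),s['tcp_rot'].round(2),s['ft_force'].round(1))
print('drum',[(d['conf'],d['uv']) for d in r.pinpoint(p,'drum')][:3],[(d['conf'],d['bbox']) for d in r.search_frame(p,'drum')][:3])
if len(sys.argv)>1: cv2.imwrite('pics/%s.png'%sys.argv[1],p['image'][:,:,::-1])
E
python3 chk.py w3
```

```text
time: 5.0
tool_pos: [577.6, -21.5, 58.9]
tcp_rot: [179.9, -0.2, 18.0]
ft_force: [0.3, -0.5, 0.6]
finger_gap: -0.0
tip in gutter [-12.3  -3.1  18.7   1. ] [ 1.7988e+02 -1.7000e-01  1.8020e+01] [ 0.3 -0.5  0.6]
drum [(0.7, [317.9, 250.6])] [(0.93, [1.0, 215.7, 38.7, 299.2]), (0.91, [114.5, 356.3, 220.5, 411.1]), (0.9, [228.0, 189.1, 397.6, 305.9])]
```

View pics/w3.png

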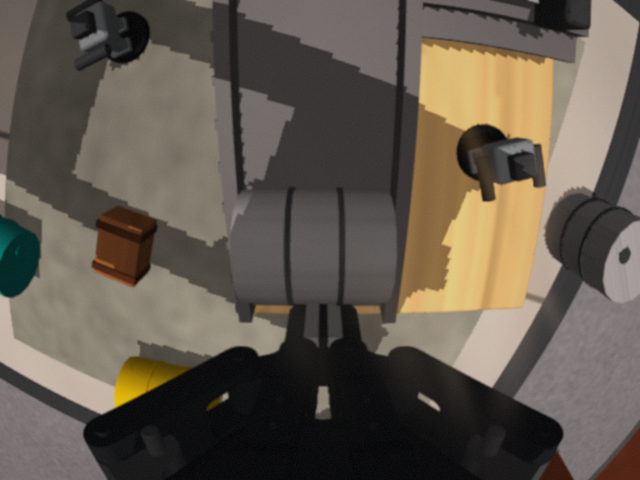

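The drum at (315,250) touches the fingers, which are at (322,310). I'll continue up the slope, about 2 mm back towards tool -x and slightly lower.

```bash
python3 -m jog '[[-0.001,-0.005,0.001,0,0],[-0.002,-0.010,0.001,0,0],[-0.002,-0.015,0,0,0],[-0.002,-0.020,-0.001,0,0],[-0.002,-0.025,-0.0015,0,0],[-0.002,-0.030,-0.002,0,0],[-0.002,-0.035,-0.003,0,0],[-0.002,-0.040,-0.0035,0,0]]'
python3 chk.py w4
```

```text
time: 5.95
tool_pos: [563.2, 16.3, 62.3]
tcp_rot: [179.9, -0.2, 18.1]
ft_force: [-0.6, 0.1, 0.7]
finger_gap: -0.1
tip in gutter [28.3 -1.2 16.6  1. ] [ 1.7989e+02 -1.7000e-01  1.8060e+01] [-0.6  0.1  0.7]
drum [(0.87, [317.9, 249.6]), (0.77, [11.7, 302.3])] [(0.7, [235.8, 190.7, 405.4, 305.3]), (0.64, [0.0, 260.7, 60.4, 349.2])]
```

View pics/w4.png

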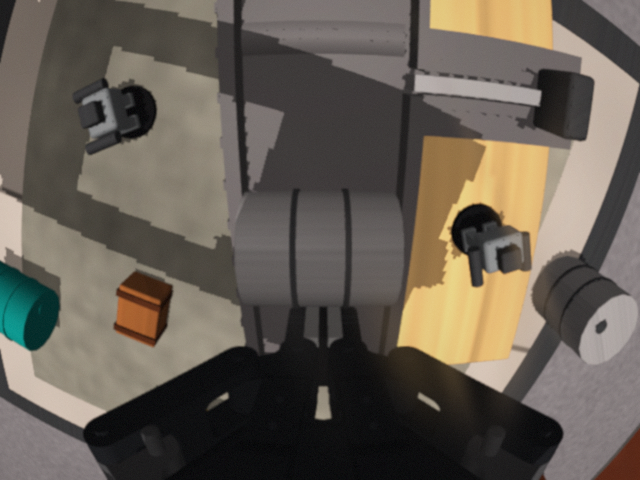

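The drum at (320,249) is rolling up squarely in front of the fingers, with the ridge at (325,40) and the gate at (480,90). I'll carry on.

```bash
python3 -m jog '[[0,-0.005,-0.0005,0,0],[0,-0.010,-0.001,0,0],[0,-0.015,-0.002,0,0],[0,-0.020,-0.0025,0,0],[0,-0.025,-0.003,0,0],[0,-0.030,-0.004,0,0],[0,-0.035,-0.005,0,0],[0,-0.040,-0.0055,0,0]]'
cat >> chk.py <<'E'
o,d=wray(s,p,[d['uv'] for d in r.pinpoint(p,'drum') if abs(d['uv'][0]-320)<30][0])
Ti=np.linalg.inv(G(*g));o=Ti[:3,:3]@o+Ti[:3,3];d=Ti[:3,:3]@d;print('drum gutter',(o+d*(22-o[2])/d[2]).round(1))
E
python3 chk.py w5
```

```text
time: 6.9
tool_pos: [550.6, 54.7, 67.8]
tcp_rot: [179.9, -0.2, 18.1]
ft_force: [0.1, -0.9, 0.2]
finger_gap: 0.1
tip in gutter [69.1 -1.1 16.3  1. ] [ 1.799e+02 -1.700e-01  1.809e+01] [ 0.1 -0.9  0.2]
drum [(0.76, [35.2, 348.8]), (0.63, [319.5, 249.8]), (0.34, [146.2, 182.7])] [(0.72, [231.8, 190.3, 405.0, 304.8]), (0.58, [0.0, 304.7, 80.7, 396.3])]
drum gutter [102.6  -0.2  22. ]
```

```bash
python3 -m jog '[[0,-0.005,-0.0005,0,0],[0,-0.010,-0.001,0,0],[0,-0.015,-0.002,0,0],[0,-0.020,-0.0025,0,0],[0,-0.025,-0.003,0,0],[0,-0.029,-0.004,0,0],[0,-0.032,-0.0045,0,0],[0,-0.035,-0.005,0,0]]'
python3 chk.py w6
```

```text
time: 7.9
tool_pos: [539.6, 88.1, 72.6]
tcp_rot: [179.9, -0.2, 18.1]
ft_force: [0.7, -1.1, 0.3]
finger_gap: -0.1
tip in gutter [104.5  -0.9  16.2   1. ] [ 1.7991e+02 -1.5000e-01  1.8110e+01] [ 0.7 -1.1  0.3]
drum [(0.9, [318.7, 251.9]), (0.56, [54.9, 384.6])] [(0.74, [12.7, 344.8, 93.9, 423.9]), (0.72, [210.4, 110.3, 562.8, 417.9]), (0.55, [234.0, 190.4, 409.0, 311.9])]
drum gutter [137.2   0.3  22. ]
```

View pics/w6.png

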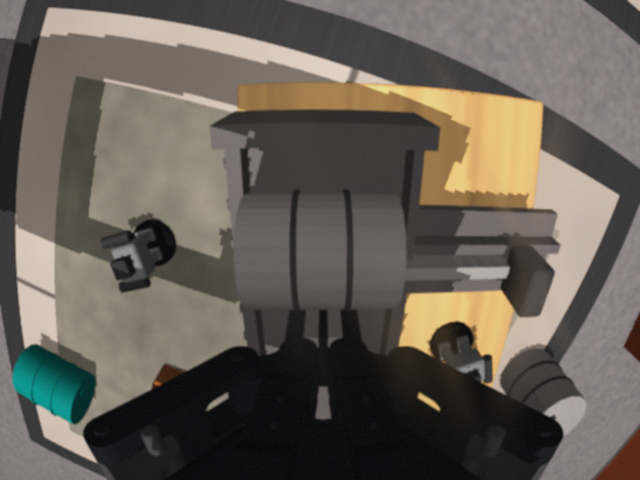

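The drum at (320,250) is just short of the ridge, so I'll push slowly over it.

```bash
python3 -m jog '[[0,-0.002,0,0,0],[0,-0.004,-0.0005,0,0],[0,-0.006,-0.001,0,0],[0,-0.008,-0.001,0,0],[0,-0.010,-0.0015,0,0],[0,-0.012,-0.0015,0,0],[0,-0.012,-0.0015,0,0],[0,-0.012,-0.0015,0,0]]'
python3 chk.py w7
```

```text
time: 8.9
tool_pos: [535.6, 99.4, 73.7]
tcp_rot: [179.9, -0.1, 18.1]
ft_force: [0.1, -0.4, -0.7]
finger_gap: -0.1
tip in gutter [116.5  -0.6  15.7   1. ] [ 1.7992e+02 -1.3000e-01  1.8130e+01] [ 0.1 -0.4 -0.7]
drum [(0.7, [318.3, 252.7]), (0.69, [62.1, 391.1])] [(0.95, [238.6, 187.5, 406.9, 306.3]), (0.63, [20.5, 356.0, 103.3, 433.2]), (0.31, [427.2, 336.1, 488.2, 385.6])]
drum gutter [149.1   0.7  22. ]
```

```bash
python3 -m jog '[[0,0.002,0,0,0],[0,0.004,0,0,0],[0,0.006,0.0005,0,0],[0,0.008,0.001,0,0],[0,0.010,0.001,0,0],[0,0.010,0.001,0,0]]'
python3 chk.py w8
```

```text
time: 9.7
tool_pos: [538.8, 89.4, 72.6]
tcp_rot: [179.9, -0.1, 18.1]
ft_force: [-0.4, 0.3, -0.1]
finger_gap: 0.4
tip in gutter [106.   -0.6  16.    1. ] [ 1.7992e+02 -1.2000e-01  1.8090e+01] [-0.4  0.3 -0.1]
drum [(0.74, [319.5, 218.7]), (0.71, [55.4, 386.2])] [(0.86, [14.8, 343.1, 95.3, 424.7]), (0.56, [232.5, 160.4, 409.7, 282.1])]
drum gutter [152.6   0.3  22. ]
```

View pics/w8.png

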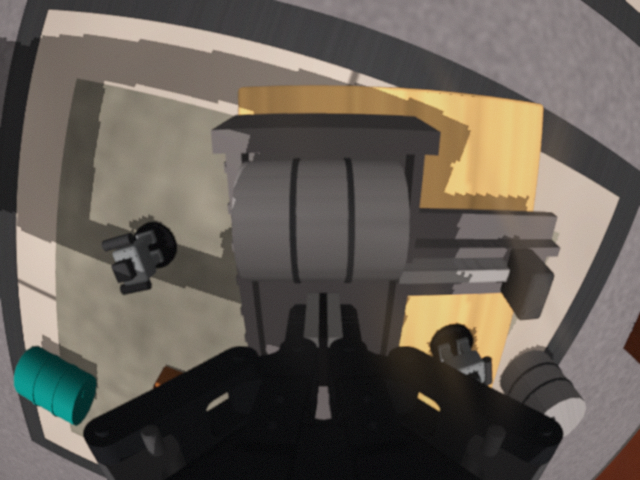

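The drum at (320,220) stayed in the pocket by itself, at gutter x of about 153, while the fingers backed away. The tab is at (530,283). Next I raise the fingers and work out the move to the outside of the tab.

```bash
python3 -m jog '[[0,0.003,-0.03,0,0],[0,0.004,-0.08,0,0],[0,0.004,-0.12,0,0],[0,0.004,-0.14,0,0],[0,0.004,-0.14,0,0]]'
python3 - <<'E'
from h import *
from bench import r
g=(570.1,-8.5,108);s=r.sense();p=r.snapshot('wrist')
for u in r.pinpoint(p,'gate_tab')[:2]:
    o,d=wray(s,p,u['uv']);Ti=np.linalg.inv(G(*g));o=Ti[:3,:3]@o+Ti[:3,3];d=Ti[:3,:3]@d
    print(u,'tab gutter',(o+d*(26.5-o[2])/d[2]).round(1))
for y,z in((-132,100),(-132,18),(-118,18)):
    q=gp(g,124,y,z)+[0,0,22];print(y,z,q.round(1),go(s,q,18))
E
```

```text
time: 10.4
tool_pos: [542.1, 86.3, 217.6]
tcp_rot: [179.8, -0.6, 18.1]
ft_force: [-0.2, 0.4, -1.2]
finger_gap: 0.1
{'uv': [440.6, 199.9], 'conf': 0.84} tab gutter [123.9 -97.2  26.5]
-132 100 [662.  135.8 158.3] (array([ 0.1288, -0.01  ,  0.0605]), np.float64(0.12))
-132 18 [658.5 146.7  77.1] (array([ 0.128 , -0.0216,  0.1417]), np.float64(0.12))
-118 18 [645.2 142.4  77.1] (array([ 0.114 , -0.0217,  0.1416]), np.float64(0.12))
```

```bash
python3 -m jog '[[0.045,-0.01,0,0,0],[0.09,-0.02,0,0,0],[0.128,-0.0216,0,0,0],[0.128,-0.0216,0.04,0,0],[0.128,-0.0216,0.08,0,0],[0.128,-0.0216,0.12,0,0],[0.128,-0.0216,0.141,0,0],[0.128,-0.0216,0.141,0,0]]'
python3 - <<'E'
from h import *
from bench import r
import cv2
s=r.sense();p=r.snapshot('wrist');g=(570.1,-8.5,108)
print('tip in gutter',(np.linalg.inv(G(*g))@toolT(s)@[0,0,22,1]).round(1),s['tcp_rot'].round(2),s['ft_force'])
cv2.imwrite('pics/w9.png',p['image'][:,:,::-1])
E
```

```text
time: 11.3
tool_pos: [651.0, 145.8, 65.3]
tcp_rot: [-180.0, 0.4, 18.1]
ft_force: [-0.9, -0.3, 0.1]
finger_gap: 0.2
tip in gutter [ 123.8 -124.4    6.1    1. ] [-179.99    0.4    18.12] [-0.93153941 -0.28048574  0.09271412]
```

View pics/w9.png

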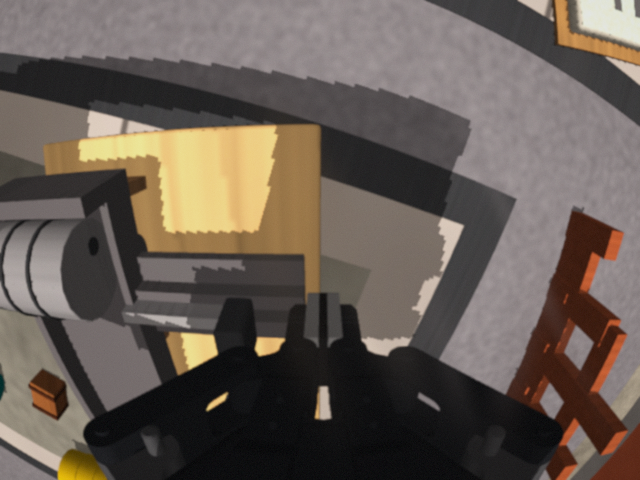

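The fingers at (322,310) stand outside the tab at (238,330), with a gap of about 10 mm. They're lower than planned, so I'll raise them 10 mm before pushing.

```bash
python3 -m jog '[[0.002,0,-0.01,0,0],[0.002,0,-0.01,0,0],[0.002,0,-0.01,0,0]]'
python3 - <<'E'
from h import *
from bench import r
g=(570.1,-8.5,108)
for i in range(3):
    s=r.sense();r.snapshot('top')
    print('tip in gutter',(np.linalg.inv(G(*g))@toolT(s)@[0,0,22,1]).round(1),s['tcp_rot'].round(2),s['ft_force'].round(1))
E
```

```text
time: 11.65
tool_pos: [656.0, 146.9, 80.9]
tcp_rot: [179.9, -0.0, 18.1]
ft_force: [-0.0, 0.5, 0.6]
finger_gap: 0.3
tip in gutter [ 125.5 -129.7   21.6    1. ] [179.94  -0.    18.12] [-0.   0.5  0.6]
tip in gutter [ 125.5 -129.3   21.1    1. ] [1.7995e+02 4.0000e-02 1.8120e+01] [ 0.2 -0.5  0.1]
tip in gutter [ 125.5 -128.9   20.5    1. ] [1.7995e+02 9.0000e-02 1.8120e+01] [-0.5  0.8 -0.3]
```

```bash
python3 -m jog '[[-0.005,0.001,0.001,0,0],[-0.010,0.001,0.001,0,0],[-0.015,0.001,0.001,0,0],[-0.020,0.001,0.001,0,0],[-0.025,0.001,0.001,0,0],[-0.030,0.001,0.001,0,0],[-0.035,0.001,0.001,0,0],[-0.040,0.001,0.001,0,0]]'
cat > chk2.py <<'E'
from h import *
from bench import r
import cv2,sys
g=(570.1,-8.5,108);Ti=np.linalg.inv(G(*g))
s=r.sense();p=r.snapshot('wrist')
print('tip in gutter',(Ti@toolT(s)@[0,0,22,1]).round(1),s['tcp_rot'].round(2),s['ft_force'].round(1))
for l,z in(('gate_tab',26.5),('drum',22)):
  for u in r.pinpoint(p,l)[:3]:
    o,d=wray(s,p,u['uv']);o=Ti[:3,:3]@o+Ti[:3,3];d=Ti[:3,:3]@d
    print(l,u,(o+d*(z-o[2])/d[2]).round(1))
cv2.imwrite('pics/%s.png'%sys.argv[1],p['image'][:,:,::-1])
E
python3 chk2.py w10
```

```text
time: 12.6
tool_pos: [616.9, 133.3, 78.5]
tcp_rot: [180.0, 0.1, 18.1]
ft_force: [0.7, 0.1, 0.0]
finger_gap: 0.2
tip in gutter [124.3 -88.3  19.3   1. ] [1.7996e+02 1.2000e-01 1.8120e+01] [0.7 0.1 0. ]
gate_tab {'uv': [294.8, 321.6], 'conf': 0.96} [123.7 -76.8  26.5]
gate_tab {'uv': [123.0, 257.3], 'conf': 0.67} [154.2  -4.   26.5]
drum {'uv': [121.4, 259.0], 'conf': 0.94} [150.7   0.2  22. ]
```

View pics/w10.png

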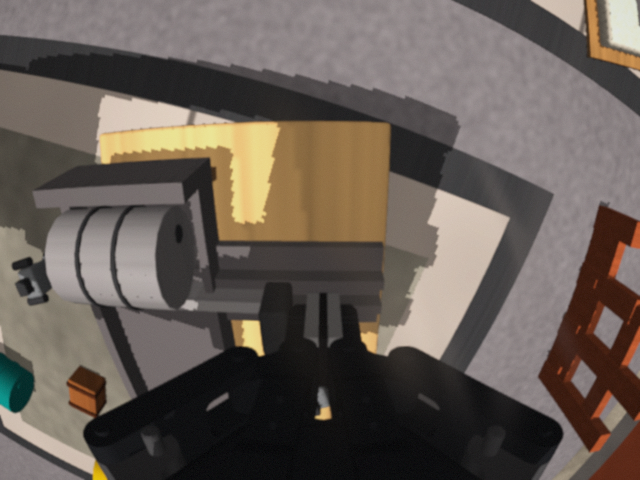

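The fingers at (320,310) are against the tab at (278,310), and the gate is sliding. About 20 mm remain.

```bash
python3 -m jog '[[-0.005,0,0,0,0],[-0.010,0,0,0,0],[-0.014,0,0,0,0],[-0.017,0,0,0,0],[-0.019,0,0,0,0],[-0.020,0,0,0,0]]'
python3 chk2.py w11
```

```text
time: 13.35
tool_pos: [600.5, 127.9, 79.3]
tcp_rot: [179.9, -0.3, 18.1]
ft_force: [17.8, 5.8, -11.4]
finger_gap: -0.3
tip in gutter [124.3 -71.2  20.2   1. ] [179.94  -0.28  18.11] [ 17.8   5.8 -11.4]
gate_tab {'uv': [294.7, 317.4], 'conf': 0.95} [125.3 -59.7  26.5]
drum {'uv': [155.1, 258.2], 'conf': 0.92} [151.2  -0.   22. ]
drum {'uv': [7.3, 381.9], 'conf': 0.8} [ 36.8 171.1  22. ]
drum {'uv': [430.0, 396.6], 'conf': 0.4} [  62.2 -131.4   22. ]
```

```bash
python3 -m jog '[[-0.003,0,0,0,0],[-0.004,0,0,0,0],[-0.004,0,0,0,0],[-0.004,0,0,0,0]]'
python3 chk2.py w12
```

```text
time: 13.9
tool_pos: [600.3, 127.8, 79.7]
tcp_rot: [179.9, -0.8, 18.1]
ft_force: [21.5, 7.9, -15.6]
finger_gap: -0.2
tip in gutter [124.4 -71.2  20.5   1. ] [179.92  -0.79  18.11] [ 21.5   7.9 -15.6]
gate_tab {'uv': [295.9, 319.5], 'conf': 0.81} [124.  -60.1  26.5]
drum {'uv': [10.0, 382.6], 'conf': 0.97} [ 39.2 164.3  22. ]
drum {'uv': [154.1, 259.4], 'conf': 0.75} [150.7   0.5  22. ]
```

View pics/w12.png

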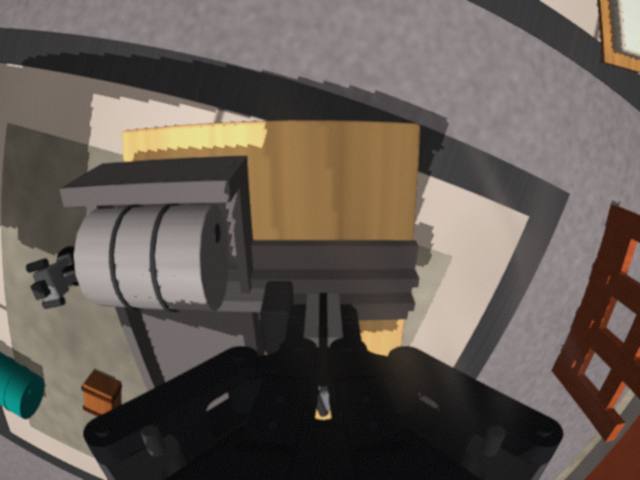

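The force rises to 23 N without further travel, so the gate is at its end stop. I'll back off, lift and look from above.

```bash
python3 -m jog '[[0.005,0,0,0,0],[0.012,0,0,0,0],[0.02,0,0,0,0],[0.02,0,-0.04,0,0],[0.02,0,-0.09,0,0],[0.01,0.03,-0.13,0,0],[-0.02,0.06,-0.14,0,0],[-0.05,0.08,-0.14,0,0]]'
python3 -m jog '[[0,0,0,0,0],[0,0,0,0,0],[0,0,0,0,0],[0,0,0,0,0],[0,0,0,0,0]]'
python3 chk2.py w13
python3 - <<'E'
import cv2
im=cv2.imread('pics/w13.png')[40:340,160:560];cv2.imwrite('pics/w13c.png',cv2.resize(im,(800,600),interpolation=cv2.INTER_CUBIC))
E
```

```text
time: 14.85
tool_pos: [577.5, 34.2, 223.0]
tcp_rot: [179.8, -1.1, 18.1]
ft_force: [0.2, 0.2, 0.6]
finger_gap: 0.0
time: 15.35
tool_pos: [577.7, 35.0, 222.6]
tcp_rot: [179.8, -1.1, 18.2]
ft_force: [1.1, -0.4, 0.8]
finger_gap: 0.0
tip in gutter [ 63.7 -21.1 173.4   1. ] [179.78  -1.05  18.18] [ 1.1 -0.4  0.8]
gate_tab {'uv': [370.3, 119.3], 'conf': 0.96} [124.2 -59.3  26.5]
drum {'uv': [99.7, 241.3], 'conf': 0.97} [ 20.1 189.5  22. ]
drum {'uv': [212.1, 330.9], 'conf': 0.82} [-83.2  88.2  22. ]
drum {'uv': [289.7, 83.9], 'conf': 0.8} [150.2   0.6  22. ]
```

View pics/w13c.png

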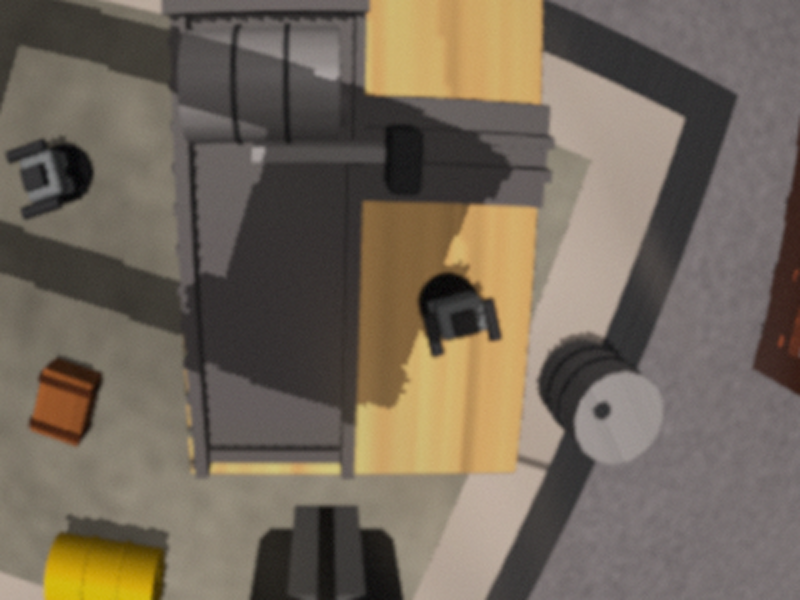

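The gate bar's tip, at (250,153), lies about 7 mm past the gutter's midline at 270, as a shut gate should (6 mm). The drum sits in the pocket at (260,85), and both walkers, the crate and the spare drum stand where they were. The arm is clear, so I'll hand it in.

```bash
python3 -c "
from bench import r
print(r.hand_in(), r.sense()['time'])"
```

```text
the job is handed in; nothing more can be done
the job is handed in; nothing more can be done
```

I rolled the drum up the gutter and over the ridge with the closed fingertips. It stayed in the pocket on its own when I backed the fingers away. I then pushed the gate by its tab to its rigid end, lifted clear and handed the job in at about 15.5 s.

**Last checks**
- **Drum:** it measured at gutter x ≈ 150–153 mm. The first reading after backing off (152.6) was inside the stated 151–157 mm, but the final one (150.2) was just under. My gutter pose is only good to about 2–3 mm, and the pictures show the drum beyond the gate.
- **Gate:** it stopped moving with the pushing force at about 23 N. The bar's tip is about 7 mm past the gutter's midline by eye, against 6 mm expected for shut.
- **Disagreement:** the network's tab point gave y ≈ -59 mm instead of -57 mm, which would be about 2 mm short of shut. I put this down to calibration error because the force and the tip position both indicate shut.
- **Bystanders:** both walkers, the crate and the spare drum looked undisturbed. The can, cup and die were not in the last close-up, and the arm stayed well away from them.

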